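# Feed the print rail through the stand's tube

### The arm

A 7-joint arm with a two-finger parallel gripper is mounted at the origin on the work surface. World frame = base frame: x ahead of the robot, y to its left, z up, the work surface at z = 0. Lengths are in m, angles in degrees, forces in N, time in s.
With the tool pointing down it reaches from about 0.4 to 0.85 m from the base axis. Payload 10.4 kg.
Tool frame: the origin (TCP) lies midway between the tips of the shut fingers; the grasp point (between the pads) lies 19 mm behind it; z points along the fingers, y is the direction in which the jaws open and shut (so a half turn about z gives the same grasp; the last joint's range is limited). The gripper opens to 87 mm and grips with 3 to 60 N. Pads are 19 mm wide; open, the fingers measure 117 mm over their backs; the gripper's body (75 mm by 190 mm) begins 51 mm behind the grasp point.
Start: joints at [-73.717, 19.034, -3.707, 83.658, 1.238, 77.344, -5.071], TCP at [0.189, 0.596, 0.191] pointing down, gripper open.
Joint ranges: [-148.97, 148.97], [-28.65, 121.19], [-84.17, 76.75], [9.2, 138.47], [-72.65, 252.65], [3.7, 117.97], [-149.18, 149.18]. Speed limits (degrees/s): [127.2, 127.2, 159.86, 159.86, 180, 180, 180].

### API

Orientations are given as a 3x3 rotation matrix whose columns are the frame's x, y, z axes.
In Python, from bench import ctrl gives the robot as it stands.
- The arm moves only by the shell command python3 -m inch 'ROWS' [OPENING] [FORCE]. ROWS is JSON, a list that holds one entry, the list of rows, each a list of 4 numbers: the shift along the tool's x, y, z in cm, then the turn about the tool's z in rad. A call has 1 to 12 rows; each row shifts and turns the pose as measured when the row begins, along the tool's axes as they then stand; what a row does not reach is not made up. A row lasts 1/8 s, in which the tool goes at most 62.5 mm and 10.7 degrees, less where a joint would pass 70% of its speed; a pose out of reach is approached as far as the arm can. A call with a gripper value outside its range is refused whole. OPENING is the opening, from -1 (shut) to 1 (fully open), set as the call begins (- or left out, the last holds). The fingers move at their own pace and stop on an object; FORCE is the grip in N (left out, the last holds). Time passes only in rows, so rows that do not move let the fingers close. It gives the time, the measured TCP pose, the force and the opening at its end, in the units of the state.
- ctrl.state(): the state, without advancing time (a new reading comes with each control period).
- ctrl.read_camera(name): name is "side" or "top" or "wrist"; returns a dict with "frame" (384x512x3 uint8, red, green, blue), "range_z" (384x512 float32, m along the optical axis (not along the pixel's ray), 0 where there is no reading), "camera_matrix" (3x3 intrinsics, pixels), "dist" ([k1, k2, p1, p2, k3] as OpenCV has them; the pictures are not rectified), "rvec" (rotation vector, rad) and "tvec" (3), from world to camera coordinates, as OpenCV has them; the wrist camera has in their place "T_tool_cam" (4x4, takes a point from camera to tool coordinates, whose origin is the TCP and whose axes are the flange's). Camera axes: x right, y down, z forward; pixel columns grow to the right and rows downward; lengths in m; the calibration is good to about 2 mm. A picture is of the moment at which its call begins: read the wrist's pose just before it.
- ctrl.hand_in(): hands the job in, once; it reports no verdict.
Trained networks look in a picture, given as the dict that the camera call returned (one of the last four; its "shot" number tells which), for a name from the list of things; names that differ only in an ending like _2 or _b are one class to them, and where a whole thing is asked for, a point or a joint stands for the part that bears it (a point fixed in the world has none). Each returns a list of dicts, best first, with "score" (0 to 1); they miss things now and then, are a little off and sometimes report something else, mostly with a low value. They report only what shows in the picture. A call takes as long as a camera call. They do not tell look-alikes from the thing itself.
- ctrl.find_in(picture, label): "at" ([x, y, z] in m, in world coordinates, good to about 4 mm: the middle of the surface that is visible of it).
- ctrl.trace(picture, label): "mask" (384x512 bool, what is visible of it).
- ctrl.tip_of(picture, label): "at" ([x, y, z] in m, in world coordinates, good to about 4 mm: a listed point, or the origin of a listed thing).
The state is a dict: "time": time; "joint_positions": joint angles; "joint_velocities": joint speeds; "joint_efforts": joint torques, N m; "tcp_pos": TCP position; "tcp_rot": TCP orientation; "force": force on the tool from outside, world axes, zero at the start; "moment": the same for the moment, N m; "finger_gap": opening from 0.0 (shut) to 1.0 (fully open).
Only numpy, scipy, OpenCV 4.12 (cv2) and the standard library are available. Lean on these libraries where they do the work, as an engineer would, in place of code of your own. Each camera call takes 0.05 s, during which the arm holds its last target. There are 200 camera calls.

### The job

On the desk a rack holds three aluminium rods. Take the long plain one, the hanging rail for scan prints, and feed it endwise into the flared mouth of the tube on the print stand, keeping it straight and without forcing it, until its end sticks out a few centimetres beyond the tube's far end. Let go of it there, and leave the other two rods in the rack.

Things in the scene. Friction and masses are not known exactly. Their poses are not given: they have to be found in the camera images.
- rail_mid (a point): Centre (on the axis) of the longest rod: plain aluminium, 300 mm long, 14 mm thick, about 0.12 kg, y axis along it. It starts level, 53 mm above the desk, in one of three toothed slots 75 mm apart (any of them) across the rack's two white bars, 46 mm high, 16 mm thick, 120 mm apart, free between them for a grasp from above. The rack may be turned.
- guide (a point): Centre of the print stand's level tube, on its axis, 130 mm above the desk; fixed, may be turned. Its y axis is the feeding direction: flared mouth at y = -35 mm, far end at +35 mm. Bore 22 mm (outside 30) over the far 50 mm, widening to about 46 mm (outside 54) at the mouth. Nothing above it; below it a thin post on a grey base plate 110 x 130 x 16 mm.
- short_rod_mid (a point): Centre of a short plain aluminium rod, 180 mm long, 14 mm diameter, y axis along it, lying in the rack. To be left there.
- knob_rod_mid (a point): Centre of a rod with a 34 mm ball on each end, 190 mm between ball centres, 14 mm diameter, y axis along it, lying in the rack. To be left there.
There are look-alikes about, which are no part of the job. What is shaped like the part that bears guide but purple or yellow is not meant.

How it is judged (in metres and radians):
At the end, for the whole second after the job is handed in: The rail lies in the tube, still (under 20 mm/s), its centre within 100 mm of the tube's centre along it (so 15 mm or more out at both ends), 25 mm sideways, 30 mm below, 18 mm above; within 0.25 rad of its direction. The other rods are within 40 mm of their start (y of rail_mid in the frame of guide between -0.1 and 0.1 m and x of rail_mid in the frame of guide between -0.025 and 0.025 m and z of rail_mid in the frame of guide between -0.03 and 0.018 m and angle between the y axis of rail_mid and the y axis of guide, either way round below 0.25 rad and linear speed of rail below 0.02 m/s and distance of each of short_rod_mid, knob_rod_mid from where it was at the start of the episode below 0.04 m); the robot touches nothing.
It fails at once if the rail is forced: pressed against the stand with more than 30 N while the fingers grip it (contact force between rail and stand above 30 N and contact force between the fingers and rail above 5 N).
It fails at once if another rod is taken from its place (moved more than 60 mm) (distance of any of short_rod_mid, knob_rod_mid from where it was at the start of the episode above 0.06 m).
It also fails if it takes over 42 s, if anything falls off the work surface, if the arm or the gripper's body presses on something with over 40 N, if the wrist force passes 120 N, or if a joint passes its speed limit or range.

## Working session

There is one attempt and no reset: what is moved stays moved. The work goes in short steps, Python scripts to look and compute and a shell command to move; the robot and the scene stay as the last step left them, time stands still between calls to the robot, and variables do not carry over. Pictures are saved under pics/ and viewed, about 8 in all and at most 12, crops included, and the job is handed in when it is done.

```bash
mkdir -p pics; ls; cat > h.py <<'E'
import numpy as np, cv2
from bench import ctrl
def proj(p,P):
    return cv2.projectPoints(np.float64(P).reshape(-1,3),np.array(p["rvec"],float),np.array(p["tvec"],float),np.array(p["camera_matrix"],float),np.array(p["dist"],float))[0][:,0]
def cloud(p,mask=None):
    z=p["range_z"]; m=(z>0) if mask is None else (z>0)&mask
    v,u=np.nonzero(m)
    n=cv2.undistortPoints(np.float64(np.c_[u,v]).reshape(-1,1,2),np.array(p["camera_matrix"],float),np.array(p["dist"],float))[:,0]
    c=np.c_[n,np.ones(len(n))]*z[v,u][:,None]
    R=cv2.Rodrigues(np.array(p["rvec"],float))[0]
    return (c-np.array(p["tvec"],float).ravel())@R, u, v
def save(p,name,scale=1):
    cv2.imwrite("pics/"+name,p if 0 else cv2.cvtColor(p["frame"],cv2.COLOR_RGB2BGR))
E
python3 - <<'E'
from h import *
s=ctrl.state(); print(s["time"],s["tcp_pos"],np.round(s["tcp_rot"],3).tolist())
for c in("top","side"):
    p=ctrl.read_camera(c); save(p,c+"0.png")
    for l in("rail_mid","short_rod_mid","knob_rod_mid","guide"):
        for f in("find_in","tip_of"):
            for d in getattr(ctrl,f)(p,l): print(c,l,f,round(d["score"],2),np.round(d["at"],3),proj(p,d["at"]).round().tolist())
        for d in ctrl.trace(p,l):
            C,u,v=cloud(p,d["mask"]); 
            if len(C)<5: continue
            m=np.median(C,0); k=np.linalg.norm(C-m,axis=1)<.2; Q=C[k]; w,V=np.linalg.eigh(np.cov(Q[:,:2].T)); a=V[:,1]; t=(Q[:,:2]-m[:2])@a
            print("  trace",round(d["score"],2),len(C),m.round(3),"axis",a.round(3),"ends",np.percentile(t,[1,99]).round(3),"mid",(m[:2]+a*np.percentile(t,[1,99]).mean()).round(3),"z95",np.percentile(Q[:,2],95).round(3))
E
```

```text
pics
0.0 [0.18866226 0.59537714 0.18984217] [[-0.953, 0.302, -0.0], [0.302, 0.953, -0.001], [-0.0, -0.001, -1.0]]
top rail_mid find_in 0.6 [ 0.613 -0.225  0.061] [[327.0, 155.0]]
top rail_mid tip_of 0.81 [ 0.611 -0.224  0.054] [[327.0, 156.0]]
  trace 0.87 467 [ 0.612 -0.221  0.06 ] axis [0.171 0.985] ends [-0.145  0.143] mid [ 0.612 -0.222] z95 0.064
top short_rod_mid find_in 0.81 [ 0.466 -0.19   0.058] [[316.0, 203.0]]
top short_rod_mid tip_of 0.78 [ 0.468 -0.193  0.054] [[317.0, 202.0]]
  trace 0.67 254 [ 0.464 -0.193  0.06 ] axis [0.178 0.984] ends [-0.081  0.089] mid [ 0.465 -0.189] z95 0.064
top knob_rod_mid find_in 0.81 [ 0.539 -0.203  0.059] [[320.0, 178.0]]
top knob_rod_mid tip_of 0.67 [ 0.538 -0.202  0.052] [[319.0, 179.0]]
  trace 0.7 361 [ 0.54  -0.193  0.062] axis [0.181 0.983] ends [-0.116  0.096] mid [ 0.538 -0.202] z95 0.072
top guide find_in 0.95 [0.484 0.21  0.015] [[184.0, 196.0]]
top guide find_in 0.77 [ 0.254 -0.235  0.017] [[329.0, 275.0]]
top guide find_in 0.72 [0.682 0.244 0.015] [[176.0, 134.0]]
top guide find_in 0.5 [ 0.537 -0.2    0.059] [[319.0, 179.0]]
to
[... 1380 characters left out ...]
z95 0.07
side guide find_in 0.93 [0.687 0.238 0.018] [[316.0, 155.0]]
side guide find_in 0.73 [ 0.253 -0.266  0.015] [[194.0, 308.0]]
side guide find_in 0.62 [0.49  0.211 0.013] [[260.0, 168.0]]
side guide tip_of 0.83 [0.693 0.255 0.132] [[320.0, 125.0]]
side guide tip_of 0.68 [ 0.251 -0.245  0.132] [[188.0, 272.0]]
side guide tip_of 0.62 [0.492 0.227 0.131] [[260.0, 136.0]]
  trace 0.85 1345 [0.494 0.216 0.018] axis [0.077 0.997] ends [-0.057  0.174] mid [0.498 0.274] z95 0.142
  trace 0.72 2654 [ 0.253 -0.262  0.018] axis [0.223 0.975] ends [-0.053  0.096] mid [ 0.257 -0.241] z95 0.146
  trace 0.71 1115 [0.688 0.243 0.018] axis [0.003 1.   ] ends [-0.055  0.072] mid [0.688 0.251] z95 0.144
```

View pics/top0.png

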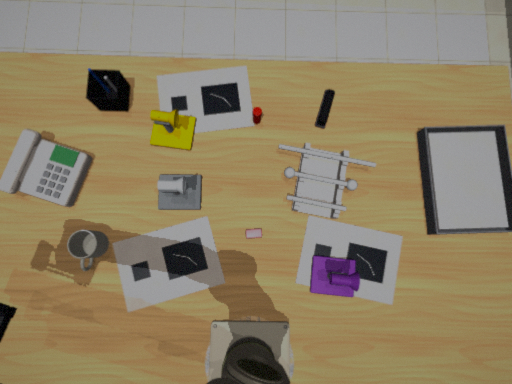

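View pics/side0.png

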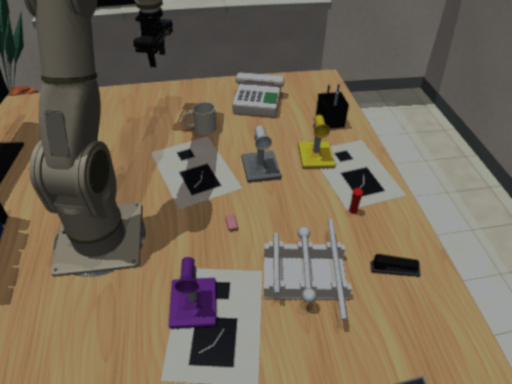

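Top view: the rods in the rack are long plain at (327,156), knobbed at (320,178) and short at (317,203). Guide-like stands are grey at (172,186), yellow at (164,117) and purple at (343,279). The grey one fits, since purple and yellow are excluded. The rail is the 288 mm+ rod without balls. I'll confirm both in one crop and measure the tube axis and mouth end.

```bash
python3 - <<'E'
from h import *
A=[]
for c in("top","side"):
    p=ctrl.read_camera(c); C,u,v=cloud(p)
    k=(np.linalg.norm(C[:,:2]-[.494,.226],axis=1)<.075)&(C[:,2]>.09)&(C[:,2]<.18); Q=C[k]; A.append(Q)
    print(c,len(Q))
    if c=="top":
        a=cv2.cvtColor(p["frame"],cv2.COLOR_RGB2BGR)
        im=np.hstack([cv2.resize(x,(400,400),interpolation=cv2.INTER_CUBIC) for x in(a[150:220,140:210],a[130:230,270:370])]); cv2.imwrite("pics/crop1.png",im)
    # per-slice
    m=np.median(Q[:,:2],0); w,V=np.linalg.eigh(np.cov((Q[:,:2]).T)); ax=V[:,1]*np.sign(V[1,1]); n=np.array([-ax[1],ax[0]])
    print(m,ax,np.degrees(np.arctan2(ax[0],ax[1])))
    t=(Q[:,:2]-m)@ax; s=(Q[:,:2]-m)@n
    for lo in np.arange(-.06,.06,.01):
        g=(t>=lo)&(t<lo+.01)
        if g.sum()>2: print(round(lo,3),g.sum(),"s",np.percentile(s[g],[3,97]).round(4),"zmax",np.percentile(Q[g,2],97).round(4),"zmin",Q[g,2].min().round(3))
    # base plate
    k=(np.abs(C[:,2]-.016)<.006)&(np.linalg.norm(C[:,:2]-[.49,.22],axis=1)<.12)
    f=p["frame"][v[k],u[k]].astype(int); g=(f.max(1)<140)&(f.max(1)-f.min(1)<35)
    B=C[k][g]; r=cv2.minAreaRect(np.float32(B[:,:2]*1000)); print("base",len(B),r)
E
```

```text
top 382
[0.49373239 0.21900978] [-0.0903501   0.99591007] -5.183748565004157
-0.04 5 s [-0.0265 -0.0189] zmax 0.145 zmin 0.115
-0.03 99 s [-0.0216  0.0224] zmax 0.1576 zmin 0.107
-0.02 43 s [-0.017   0.0157] zmax 0.151 zmin 0.136
-0.01 43 s [-0.016   0.0132] zmax 0.1495 zmin 0.111
0.0 49 s [-0.0166  0.013 ] zmax 0.1482 zmin 0.113
0.01 49 s [-0.0171  0.0123] zmax 0.1485 zmin 0.114
0.02 48 s [-0.0173  0.0112] zmax 0.1485 zmin 0.11
0.03 42 s [-0.0181  0.0097] zmax 0.1486 zmin 0.108
0.04 4 s [-0.0062  0.0067] zmax 0.1463 zmin 0.131
base 1099 ((497.68499755859375, 224.8527069091797), (110.03229522705078, 130.41433715820312), 0.984059751033783)
side 285
[0.49465956 0.2071169 ] [-0.17139258  0.98520281] -9.868796601562991
-0.03 6 s [-0.022  -0.0098] zmax 0.1519 zmin 0.121
-0.02 80 s [-0.0219  0.0257] zmax 0.1543 zmin 0.106
-0.01 59 s [-0.0173  0.0213] zmax 0.141 zmin 0.108
0.0 34 s [-0.0124  0.0114] zmax 0.146 zmin 0.117
0.01 28 s [-0.0137  0.0106] zmax 0.1455 zmin 0.118
0.02 29 s [-0.0168  0.0117] zmax 0.1455 zmin 0.11
0.03 20 s [-0.0193  0.0084] zmax 0.1463 zmin 0.114
0.04 21 s [-0.0183  0.0082] zmax 0.1444 zmin 0.103
0.05 8 s [-0.015   0.0068] zmax 0.1431 zmin 0.109
base 821 ((495.0555419921875, 222.61924743652344), (109.09529876708984, 134.15228271484375), 1.0525463819503784)
```

View pics/crop1.png

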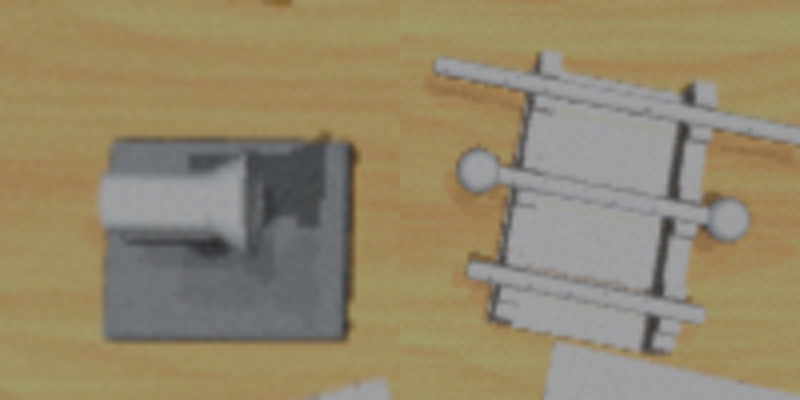

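The crop shows the grey stand on the left: its flared mouth is at the right (about crop px 245, i.e. −y), and the tube feeds toward +y. On the right, the topmost rod is the long plain rail, confirmed. Guide ≈ (0.495, 0.224, 0.130), and its feed axis ≈ (−0.018, 1), where the base rectangle and tube slices agree. The rail's axis is (0.174, 0.985) with its middle at about (0.611, −0.223).

First I'll turn and lift, with a partly open gripper.

```bash
python3 -m inch '[[[0,0,-1,0.18],[0,0,-1,0.18],[0,0,-1,0.18],[0,0,-1,0.18],[0,0,-1,0.18],[0,0,-1,0.18],[0,0,-1,0.18],[0,0,0,0.18]]]' 0.0 30
cat > to.py <<'E'
import sys
from h import *
# usage: to.py x y z yaw_deg_of_tool_x(from world y toward x)
x,y,z,a=map(float,sys.argv[1:5]); s=ctrl.state(); R=np.array(s["tcp_rot"])
d=R.T@(np.array([x,y,z])-s["tcp_pos"]); cur=np.degrees(np.arctan2(R[0,0],R[1,0]))
print("t",round(s["time"],2),"tcp",np.round(s["tcp_pos"],4),"yaw",round(cur,2),"tilt",R[:,2].round(3),"F",np.round(s["force"],1),"gap",round(s["finger_gap"],3))
print("shift cm",(d*100).round(2),"turn rad",round(np.radians((a-cur+180)%360-180),3))
E
python3 to.py 0.608 -0.243 0.15 9.9
```

```text
time: 2.4
tcp_pos: [0.1887, 0.5957, 0.2628]
tcp_rot: [[0.22, 0.976, -0.0], [0.976, -0.22, -0.0], [-0.0, -0.0, -1.0]]
force: [-0.6, -0.2, -0.8]
finger_gap: 0.5
t 2.4 tcp [0.1887 0.5957 0.2628] yaw 12.7 tilt [-0. -0. -1.] F [-0.6 -0.2 -0.8] gap 0.5
shift cm [-72.59  59.35  11.28] turn rad -0.049
```

```bash
python3 -m inch '[[[-4.6,3.8,0,-0.049],[-4.6,3.8,0,0],[-4.6,3.8,0,0],[-4.6,3.8,0,0],[-4.6,3.8,0,0],[-4.6,3.8,0,0],[-4.6,3.8,0,0],[-4.6,3.8,0,0],[-4.6,3.8,0,0],[-4.6,3.8,0,0],[-4.6,3.8,0,0],[-4.6,3.8,0,0]]]' >/dev/null; python3 to.py 0.608 -0.243 0.15 9.9
```

```text
t 3.9 tcp [ 0.5479 -0.0438  0.2631] yaw 9.52 tilt [ 0.005  0.007 -1.   ] F [ 0.9  0.7 -0.2] gap 0.506
shift cm [-18.73   9.19  11.21] turn rad 0.007
```

```bash
python3 -m inch '[[[-4.7,2.3,2.5,0],[-4.7,2.3,2.5,0],[-4.7,2.3,2.5,0],[-4.4,2.2,2.5,0],[0,0,1,0],[0,0,0,0]]]' >/dev/null; python3 to.py 0.608 -0.243 0.15 9.9
python3 - <<'E'
from h import *
s=ctrl.state(); p=ctrl.read_camera("wrist"); save(p,"w1.png")
T=np.eye(4);T[:3,:3]=s["tcp_rot"];T[:3,3]=s["tcp_pos"]; W=np.linalg.inv(T@np.array(p["T_tool_cam"])); p["rvec"]=cv2.Rodrigues(W[:3,:3])[0];p["tvec"]=W[:3,3]
for d in ctrl.trace(p,"rail_mid"):
    C,u,v=cloud(p,d["mask"]); C=C[(C[:,2]>.045)&(C[:,2]<.075)]
    l=cv2.fitLine(np.float32(C[:,:2]),cv2.DIST_HUBER,0,.01,.001).ravel(); a=l[:2]*np.sign(l[1]); n=np.array([a[1],-a[0]])
    print(d["score"],len(C),"pt",l[2:],"yaw",np.degrees(np.arctan2(a[0],a[1])),"ztop",np.percentile(C[:,2],95),"t",np.percentile((C[:,:2]-l[2:])@a,[0,100]),"offset of tcp from line along n(+x)",(s["tcp_pos"][:2]-l[2:])@n)
print([ (d["score"],d["at"]) for d in ctrl.tip_of(p,"rail_mid")])
E
```

```text
t 4.65 tcp [ 0.6107 -0.2506  0.1485] yaw 9.63 tilt [ 0.006  0.005 -1.   ] F [-0.5  0.7 -0.1] gap 0.501
shift cm [ 0.7  -0.4  -0.15] turn rad 0.005
0.6 4043 pt [ 0.6123394  -0.20773229] yaw 10.252214 ztop 0.06248430196975945 t [-0.13807068  0.10972019] offset of tcp from line along n(+x) 0.0060649006297969
[(0.92, [0.6116, -0.2259, 0.0534])]
```

View pics/w1.png

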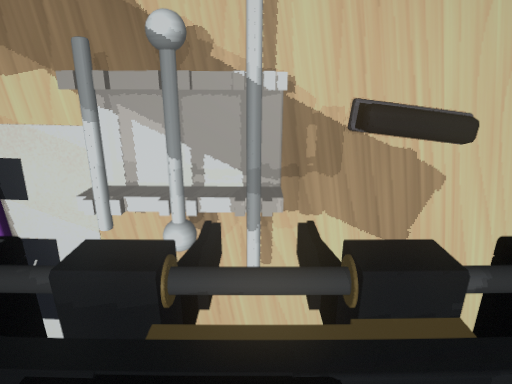

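The wrist view shows the rail running vertically at column ~253, between the fingers (210 and 305), with the knob and short rods to its left. The fit agrees: height 62 mm at the top, and the TCP is 6 mm off to the +x side. I'll correct that and descend.

```bash
python3 -m inch '[[[0.7,-0.6,3,0.01],[0,0,3,0],[0,0,2,0],[0,0,0,0]]]' >/dev/null; python3 to.py 0.606 -0.243 0.034 10.1
```

```text
t 5.3 tcp [ 0.6112 -0.237   0.073 ] yaw 9.74 tilt [ 0.017  0.006 -1.   ] F [-0.2  0.2 -0.2] gap 0.499
shift cm [-0.71 -0.47  3.89] turn rad 0.006
```

```bash
python3 -m inch '[[[-0.6,-0.5,1.5,0],[0,-0.1,1.5,0],[0,0,0.8,0],[0,0,0,0]]]' >/dev/null; python3 to.py 0.606 -0.243 0.034 10.1
```

```text
t 5.8 tcp [ 0.6056 -0.2426  0.0345] yaw 9.74 tilt [ 0.019  0.005 -1.   ] F [ 0.7 -0.  -0.1] gap 0.498
shift cm [-0.03  0.05  0.05] turn rad 0.006
```

```bash
python3 -m inch '[[[0,0,0,0],[0,0,0,0],[0,0,0,0],[0,0,0,0],[0,0,0,0],[0,0,0,0]]]' -1 40 >/dev/null; python3 to.py 0.606 -0.243 0.034 10.1
python3 -m inch '[[[0,0,-2,0],[0,0,-4,0],[0,0,-4,0],[0,0,-4,0],[0,0,0,0]]]' ; python3 to.py 0.502 0.0 0.16 -1.0
python3 - <<'E'
from h import *
p=ctrl.read_camera("side"); save(p,"s1.png")
E
```

```text
t 6.55 tcp [ 0.6065 -0.2429  0.0358] yaw 9.72 tilt [ 0.021  0.005 -1.   ] F [ 0.7  0.1 -0.5] gap 0.009
shift cm [-0.02 -0.05  0.18] turn rad 0.007
time: 7.18
tcp_pos: [0.6033, -0.2448, 0.186]
tcp_rot: [[0.17, 0.985, 0.024], [0.985, -0.171, 0.003], [0.007, 0.023, -1.0]]
force: [-0.3, 0.0, 0.1]
finger_gap: 0.003
t 7.17 tcp [ 0.6033 -0.2448  0.186 ] yaw 9.81 tilt [ 0.024  0.003 -1.   ] F [-0.3  0.   0.1] gap 0.003
shift cm [ 22.37 -14.22   2.43] turn rad -0.189
```

View pics/s1.png

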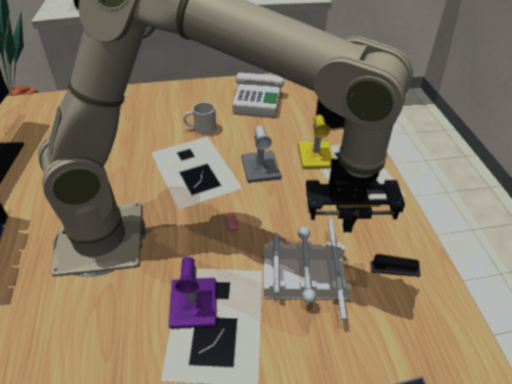

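The fingers closed fully (gap 0), and the side view shows the rail still in the rack at (332,222)–(345,315), so the grasp missed. I'll take a wrist look to find out why.

```bash
cat > wl.py <<'E'
from h import *
import sys
s=ctrl.state(); p=ctrl.read_camera("wrist"); save(p,sys.argv[1])
T=np.eye(4);T[:3,:3]=s["tcp_rot"];T[:3,3]=s["tcp_pos"]; W=np.linalg.inv(T@np.array(p["T_tool_cam"])); p["rvec"]=cv2.Rodrigues(W[:3,:3])[0];p["tvec"]=W[:3,3]
print("tcp px",proj(p,s["tcp_pos"]),"T_tool_cam",np.round(p["T_tool_cam"],3).tolist())
for l in("rail_mid","short_rod_mid","knob_rod_mid"):
  print(l,[(round(d["score"],2),np.round(d["at"],4)) for d in ctrl.tip_of(p,l)])
for d in ctrl.trace(p,"rail_mid")[:1]:
    C,u,v=cloud(p,d["mask"]); C=C[(C[:,2]>.03)&(C[:,2]<.4)]
    l=cv2.fitLine(np.float32(C),cv2.DIST_HUBER,0,.01,.001).ravel(); a=l[:3]*np.sign(l[1])
    print(d["score"],len(C),"pt",l[3:],"dir",a,"yaw",np.degrees(np.arctan2(a[0],a[1])),"ztop",np.percentile(C[:,2],95),"t",np.percentile((C-l[3:])@a,[0,100]))
E
python3 wl.py w2.png
```

```text
tcp px [[259.8139939  214.05018295]] T_tool_cam [[0.001, -0.954, -0.3, 0.082], [1.0, 0.001, -0.001, -0.0], [0.001, -0.3, 0.954, -0.196], [0.0, 0.0, 0.0, 1.0]]
rail_mid [(0.87, array([ 0.6125, -0.2253,  0.0508]))]
short_rod_mid [(0.7, array([ 0.4645, -0.1908,  0.0473]))]
knob_rod_mid [(0.86, array([ 0.5402, -0.2017,  0.0513]))]
0.98 3061 pt [ 0.6078338  -0.22906284  0.06068388] dir [0.1760686  0.98437226 0.00333843] yaw 10.140906 ztop 0.06241118816371953 t [-0.07555791  0.14494738]
```

View pics/w2.png

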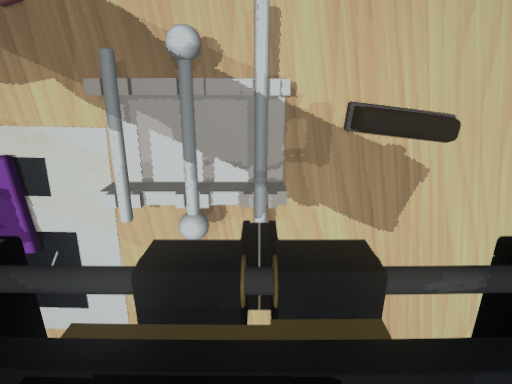

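The rail hasn't moved, and it's exactly in line with the shut fingers at column ~261. I'll go down again, close in small steps and watch the gap.

```bash
python3 -m inch '[[[0,0,3.8,0],[0,0,3.8,0],[0,0,3.8,0],[0,0,2.3,0],[0,0,0,0]]]' 0.0 30 >/dev/null; python3 to.py 0.6055 -0.243 0.032 10.1
```

```text
t 8.1 tcp [ 0.6016 -0.2415  0.0357] yaw 9.78 tilt [ 0.011  0.006 -1.   ] F [-0.9 -0.3  1.1] gap 0.458
shift cm [-0.09  0.4   0.37] turn rad 0.006
```

```bash
python3 -m inch '[[[-0.1,0.4,0.4,0],[0,0,0,0]]]' >/dev/null; python3 to.py 0.6055 -0.243 0.032 10.1
for i in 1 2 3 4; do python3 -m inch '[[[0,0,0,0]]]' -0.75 30 >/dev/null;  python3 to.py 0.6055 -0.243 0.032 10.1; done
python3 - <<'E'
from h import *
p=ctrl.read_camera("side"); a=cv2.cvtColor(p["frame"],cv2.COLOR_RGB2BGR)[180:330,260:410]; cv2.imwrite("pics/s2.png",cv2.resize(a,(600,600),interpolation=cv2.INTER_CUBIC))
E
```

```text
t 8.35 tcp [ 0.6063 -0.2437  0.033 ] yaw 9.79 tilt [ 0.012  0.005 -1.   ] F [ 0.5 -0.4  0.7] gap 0.495
shift cm [ 0.05 -0.09  0.09] turn rad 0.005
t 8.47 tcp [ 0.6068 -0.244   0.0338] yaw 9.79 tilt [ 0.013  0.005 -1.   ] F [ 0.5 -0.8 -0.3] gap 0.445
shift cm [ 0.07 -0.15  0.18] turn rad 0.005
t 8.6 tcp [ 0.6071 -0.2441  0.0344] yaw 9.79 tilt [ 0.014  0.005 -1.   ] F [1.  0.6 0.1] gap 0.353
shift cm [ 0.08 -0.18  0.24] turn rad 0.005
t 8.72 tcp [ 0.6073 -0.2441  0.0348] yaw 9.79 tilt [ 0.015  0.005 -1.   ] F [-0.1 -0.1  0.3] gap 0.243
shift cm [ 0.08 -0.2   0.28] turn rad 0.005
t 8.85 tcp [ 0.6073 -0.2441  0.0349] yaw 9.79 tilt [ 0.015  0.005 -1.   ] F [-0.3  1.   0.1] gap 0.166
shift cm [ 0.08 -0.2   0.29] turn rad 0.005
```

View pics/s2.png

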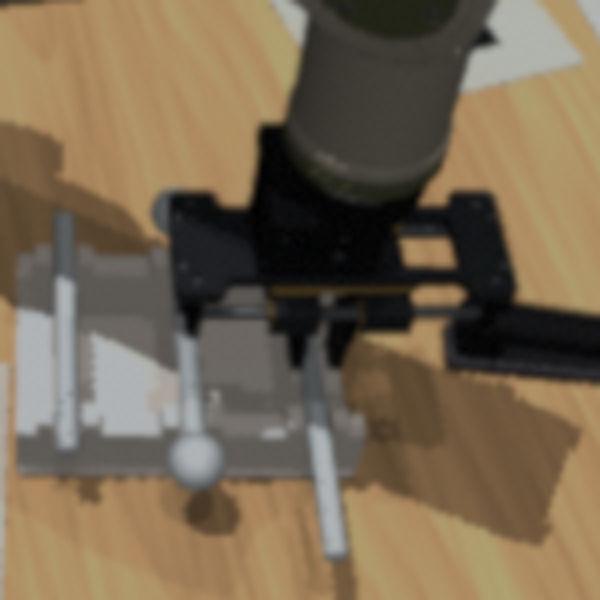

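The crop shows the fingers straddling the rail at (320,350), with a gap of 0.166, or about 14.4 mm, which is right at the rod's size. I'll keep closing in steps.

```bash
for i in 1 2 3 ; do python3 -m inch '[[[0,0,0,0],[0,0,0,0]]]' -0.9 30 >/dev/null;  python3 to.py 0.6055 -0.243 0.032 10.1; done
```

```text
t 9.15 tcp [ 0.6073 -0.2441  0.0349] yaw 9.79 tilt [ 0.015  0.005 -1.   ] F [-0.1 -0.9 -0.1] gap 0.064
shift cm [ 0.07 -0.2   0.29] turn rad 0.005
t 9.4 tcp [ 0.6073 -0.2441  0.0349] yaw 9.79 tilt [ 0.015  0.005 -1.   ] F [-0.6 -0.3 -0.7] gap 0.054
shift cm [ 0.08 -0.2   0.29] turn rad 0.005
t 9.65 tcp [ 0.6073 -0.2441  0.0348] yaw 9.79 tilt [ 0.015  0.005 -1.   ] F [-0.1  0.4  0.3] gap 0.053
shift cm [ 0.08 -0.2   0.28] turn rad 0.005
```

```bash
python3 - <<'E'
from h import *
s=ctrl.state(); t=np.array(s["tcp_pos"]); print(t, s["finger_gap"])
p=ctrl.read_camera("side"); print("tcp in side",proj(p,t),"->crop",(proj(p,t)-[300,220])*8)
for l in["rail_mid"]: print([(d["score"],d["at"]) for d in ctrl.tip_of(p,l)])
a=cv2.resize(cv2.cvtColor(p["frame"],cv2.COLOR_RGB2BGR)[220:270,300:350],(400,400),interpolation=cv2.INTER_CUBIC)
w=ctrl.read_camera("wrist"); b=cv2.cvtColor(w["frame"],cv2.COLOR_RGB2BGR)[130:330,160:360]
cv2.imwrite("pics/c3.png",np.hstack([a,cv2.resize(b,(400,400))]))
z=w["range_z"]; print("depth around fingers", z[170:260:10,262].round(3), z[170:260:10,250].round(3))
E
```

```text
[ 0.60727303 -0.24411736  0.0348218 ] 0.05293497684887771
tcp in side [[336.0760513  276.00106113]] ->crop [[288.60841036 448.008489  ]]
[(0.85, [0.6115, -0.2216, 0.0519])]
depth around fingers [0.176 0.177 0.178 0.181 0.182 0.184 0.187 0.189 0.19 ] [0.177 0.18  0.181 0.184 0.185 0.186 0.167 0.156 0.146]
```

View pics/c3.png

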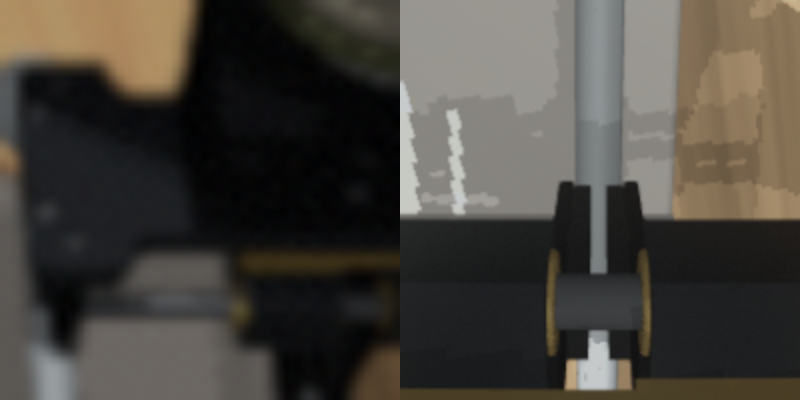

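```bash
python3 - <<'E'
from h import *
w=ctrl.read_camera("wrist"); w["rvec"]=np.zeros(3); w["tvec"]=np.zeros(3)
C,u,v=cloud(w); T=np.array(w["T_tool_cam"]); C=C@T[:3,:3].T+T[:3,3]
for col in(242,250,259,268,276):
    print(col,[(r,*(C[(u==col)&(v==r)][0]*1000).round(0).astype(int).tolist()) for r in range(195,275,6) if ((u==col)&(v==r)).any()])
print(ctrl.state()["joint_positions"])
E
```

```text
242 [(195, 5, -13, 25), (201, 0, -13, 25), (207, -5, -13, 25), (213, -10, -14, 25), (219, -14, -14, 24), (225, 10, -10, -40), (231, 10, -9, -48), (237, 11, -9, -55), (243, 11, -9, -62), (249, 11, -8, -68), (255, 11, -8, -72), (261, 11, -8, -79), (267, 33, -5, -117), (273, 32, -5, -119)]
250 [(195, 22, -6, -24), (201, 18, -6, -24), (207, 15, -6, -25), (213, 11, -6, -25), (219, 7, -6, -24), (225, 10, -5, -39), (231, 9, -5, -45), (237, 9, -5, -52), (243, 9, -5, -58), (249, 9, -5, -63), (255, 9, -5, -70), (261, 9, -5, -75), (267, 33, -3, -118), (273, 32, -3, -120)]
259 [(195, 23, -1, -25), (201, 20, -1, -28), (207, 15, -1, -26), (213, 12, -1, -27), (219, 8, -1, -28), (225, 5, -1, -27), (231, 1, -1, -27), (237, -4, -1, -26), (243, -7, -1, -28), (249, -12, -1, -27), (255, -16, -1, -27), (261, -20, -1, -27), (267, 33, -1, -117), (273, 31, -1, -118)]
268 [(195, 22, 5, -24), (201, 19, 5, -24), (207, 14, 5, -23), (213, 11, 5, -24), (219, 7, 5, -24), (225, 9, 4, -37), (231, 9, 4, -44), (237, 10, 4, -53), (243, 9, 4, -58), (249, 10, 4, -65), (255, 9, 4, -69), (261, 10, 3, -76), (267, 33, 2, -117), (273, 32, 2, -120)]
276 [(195, 5, 12, 25), (201, 0, 12, 24), (207, -5, 12, 25), (213, -10, 12, 26), (219, -15, 13, 26), (225, 11, 9, -41), (231, 11, 8, -50), (237, 11, 8, -56), (243, 11, 8, -62), (249, 11, 7, -67), (255, 11, 7, -72), (261, 11, 7, -79), (267, 32, 4, -117), (273, 32, 4, -120)]
[-13.99388957  35.92127578  44.84449366  91.28039942 -28.14451498
  63.78758769  28.06257373]
```

The wrist depth explains the miss. The finger tips sit at tool z ≈ −37 mm, so they're about 37 mm short of the reported TCP and closed above the rod. The grasp point is therefore at tool z ≈ −56 mm. I'll open, then go about 3.6 cm lower while watching force.

```bash
python3 -m inch '[[[0,0,0,0],[0,0,0,0],[0,0,0,0],[0,0,0,0],[0,0,0.5,0]]]' 0.0 30 >/dev/null; python3 to.py 0.6055 -0.243 -0.001 10.1
python3 -m inch '[[[0,0,0.8,0],[0,0,0.8,0],[0,0,0,0]]]' >/dev/null; python3 to.py 0.6055 -0.243 -0.001 10.1
```

```text
t 10.47 tcp [ 0.6076 -0.2442  0.03  ] yaw 9.78 tilt [ 0.015  0.005 -1.   ] F [-1.1 -0.1 -0. ] gap 0.475
shift cm [ 0.06 -0.27  3.09] turn rad 0.006
t 10.85 tcp [ 0.6072 -0.2437  0.0117] yaw 9.78 tilt [ 0.014  0.005 -1.   ] F [-0.4  0.1  0.8] gap 0.495
shift cm [ 0.03 -0.2   1.27] turn rad 0.006
```

```bash
python3 -m inch '[[[0,-0.1,0.7,0],[0,0,0.5,0],[0,0,0,0]]]' >/dev/null; python3 to.py 0.6055 -0.243 -0.001 10.1
python3 -m inch '[[[0,0,0,0],[0,0,0,0],[0,0,0,0],[0,0,0,0],[0,0,0,0],[0,0,0,0]]]' -1 40 >/dev/null; python3 to.py 0.6055 -0.243 -0.001 10.1
```

```text
t 11.22 tcp [ 0.6063 -0.2435 -0.0012] yaw 9.78 tilt [ 0.014  0.005 -1.   ] F [0.4 0.6 0.1] gap 0.504
shift cm [ 0.04 -0.09 -0.02] turn rad 0.006
t 11.97 tcp [ 6.067e-01 -2.437e-01 -6.000e-04] yaw 9.78 tilt [ 0.015  0.005 -1.   ] F [ 0.2 -0.4 -0.9] gap 0.139
shift cm [ 0.05 -0.13  0.03] turn rad 0.006
```

Gripped (gap 12 mm). Lift.

```bash
python3 -m inch '[[[0,0,-1.5,0],[0,0,-3,0],[0,0,-3,0],[0,0,-2,0],[0,0,0,0]]]' >/dev/null; python3 to.py 0.500 -0.03 0.076 -1.0; python3 wl.py w4.png
```

```text
t 12.6 tcp [ 0.6049 -0.2445  0.1   ] yaw 9.81 tilt [ 0.015  0.005 -1.   ] F [ 1.1  0.8 -2.1] gap 0.138
shift cm [ 19.33 -14.03   2.35] turn rad -0.189
tcp px [[259.83550444 214.04962557]] T_tool_cam [[0.001, -0.954, -0.3, 0.082], [1.0, 0.001, -0.001, -0.001], [0.001, -0.3, 0.954, -0.196], [0.0, 0.0, 0.0, 1.0]]
rail_mid [(0.63, array([ 0.6086, -0.2268,  0.1534]))]
short_rod_mid [(0.59, array([ 0.4655, -0.1868,  0.0503]))]
knob_rod_mid [(0.61, array([ 0.5392, -0.2032,  0.052 ]))]
0.61 8950 pt [ 0.6112946  -0.20164105  0.16148922] dir [ 0.17951754  0.98374283 -0.00484665] yaw 10.341782 ztop 0.16275309646084682 t [-0.08331832  0.07201356]
```

Held, level and lined up. Carrying it to the pre-insertion pose.

```bash
python3 -m inch '[[[2,-1.5,0.2,-0.05],[4,-2.6,0.4,-0.05],[4,-2.6,0.4,-0.05],[4,-2.2,0.4,-0.04],[3.5,-1.5,0.4,0],[1,-0.8,0.2,0],[0,0,0,0]]]' >/dev/null; python3 to.py 0.5005 -0.03 0.0765 -1.3
```

```text
t 13.72 tcp [ 0.4964 -0.0474  0.071 ] yaw -1.45 tilt [ 0.002  0.003 -1.   ] F [-0.7 -0.4 -1. ] gap 0.139
shift cm [ 1.73  0.46 -0.55] turn rad 0.003
```

```bash
python3 -m inch '[[[1.2,0.45,-0.55,0],[0.3,0,0,0],[0,0,0,0]]]' >/dev/null; python3 to.py 0.5005 -0.03 0.0765 -1.3; python3 wl.py w5.png
python3 - <<'E'
from h import *
p=ctrl.read_camera("top"); save(p,"t5.png"); C,u,v=cloud(p)
k=(np.abs(C[:,0]-.5)<.04)&(C[:,2]>.105)&(C[:,2]<.16)&(C[:,1]>.06)&(C[:,1]<.30)
Q=C[k]
for lo in np.arange(.06,.28,.012):
    g=(Q[:,1]>=lo)&(Q[:,1]<lo+.012)
    if g.sum()>3: print(round(lo+.006,3),g.sum(),"x",np.percentile(Q[g,0],[3,97]).round(4),"mid",np.percentile(Q[g,0],[3,97]).mean().round(4),"ztop",np.percentile(Q[g,2],95).round(4))
a=cv2.cvtColor(p["frame"],cv2.COLOR_RGB2BGR)[160:220,150:270]; a=cv2.resize(a,(800,400),interpolation=cv2.INTER_CUBIC)
q=ctrl.read_camera("wrist"); cv2.imwrite("pics/c5.png",np.vstack([a,np.pad(cv2.resize(cv2.cvtColor(q["frame"],cv2.COLOR_RGB2BGR),(267,200)),((0,0),(0,533),(0,0)))]))
E
```

```text
t 14.1 tcp [ 0.5022 -0.0341  0.0773] yaw -1.23 tilt [ 0.003  0.001 -1.   ] F [-0.3  0.3 -1.6] gap 0.142
shift cm [ 0.42 -0.16  0.08] turn rad -0.001
tcp px [[259.99281424 214.25950651]] T_tool_cam [[0.001, -0.954, -0.3, 0.082], [1.0, 0.001, -0.001, -0.001], [0.001, -0.3, 0.954, -0.196], [0.0, 0.0, 0.0, 1.0]]
rail_mid [(0.63, array([ 0.5033, -0.014 ,  0.1309]))]
short_rod_mid []
knob_rod_mid []
0.96 8894 pt [0.5002137  0.02175748 0.13782421] dir [-0.01903807  0.999742   -0.01239258] yaw -1.0909505 ztop 0.14001820045841495 t [-0.09612698  0.0598005 ]
0.066 22 x [0.4943 0.5052] mid 0.4997 ztop 0.141
0.078 20 x [0.4942 0.505 ] mid 0.4996 ztop 0.1388
0.09 24 x [0.4938 0.5046] mid 0.4992 ztop 0.1392
0.102 21 x [0.4937 0.5044] mid 0.4991 ztop 0.1395
0.114 21 x [0.4936 0.5041] mid 0.4989 ztop 0.1393
0.126 24 x [0.4934 0.5045] mid 0.499 ztop 0.1388
0.138 5 x [0.4939 0.5034] mid 0.4986 ztop 0.1382
0.186 39 x [0.4736 0.5205] mid 0.4971 ztop 0.1571
0.198 87 x [0.477  0.5169] mid 0.4969 ztop 0.1556
0.21 50 x [0.4807 0.5096] mid 0.4952 ztop 0.1493
0.222 59 x [0.4802 0.5095] mid 0.4949 ztop 0.1473
0.234 55 x [0.4799 0.5093] mid 0.4946 ztop 0.1485
0.246 59 x [0.4802 0.5091] mid 0.4946 ztop 0.1474
0.258 31 x [0.4816 0.5087] mid 0.4952 ztop 0.1478
```

View pics/c5.png

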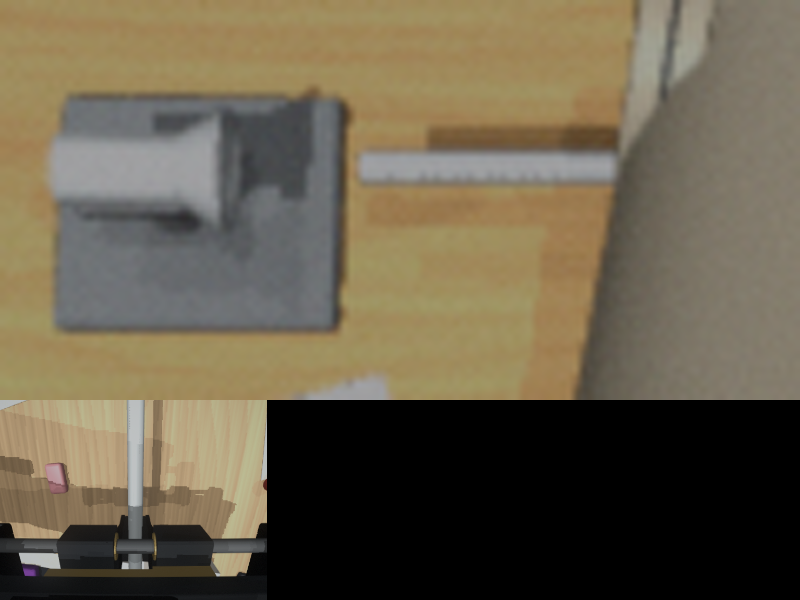

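The top view shows the rail (crop 360–615, row ~167) pointing at the mouth (crop 235, row ~165). In the same camera the rail, extrapolated, is ~2 mm to +x of the tube axis and ~2 mm low, with yaw within 0.5°. I'll correct those and approach the mouth.

```bash
python3 -m inch '[[[1,-0.2,-0.2,0],[1.5,0,0,0],[1.5,0,0,0],[0,0,0,0]]]' >/dev/null; python3 to.py 0.4990 0.16 0.0795 -1.25;python3 - <<'E'
from h import *
p=ctrl.read_camera("top"); C,u,v=cloud(p)
k=(np.abs(C[:,0]-.5)<.04)&(C[:,2]>.105)&(C[:,2]<.16)&(C[:,1]>.06)&(C[:,1]<.30)
Q=C[k]
for lo in np.arange(.06,.28,.012):
    g=(Q[:,1]>=lo)&(Q[:,1]<lo+.012)
    if g.sum()>3: print(round(lo+.006,3),g.sum(),"mid",np.percentile(Q[g,0],[3,97]).mean().round(4),"ztop",np.percentile(Q[g,2],95).round(4))
E
```

```text
t 14.95 tcp [0.4986 0.0102 0.0795] yaw -1.33 tilt [ 0.003  0.002 -1.   ] F [-0.2 -0.2 -0.5] gap 0.138
shift cm [14.97  0.39  0.03] turn rad 0.001
0.09 10 mid 0.4988 ztop 0.1411
0.102 20 mid 0.4986 ztop 0.1424
0.114 21 mid 0.4985 ztop 0.1414
0.126 24 mid 0.4983 ztop 0.1413
0.138 24 mid 0.497 ztop 0.142
0.15 29 mid 0.4968 ztop 0.1415
0.162 24 mid 0.4968 ztop 0.1409
0.174 23 mid 0.4963 ztop 0.1427
0.186 38 mid 0.4974 ztop 0.158
0.198 88 mid 0.4971 ztop 0.1565
0.21 50 mid 0.4951 ztop 0.1485
0.222 61 mid 0.4949 ztop 0.1484
0.234 54 mid 0.4946 ztop 0.1476
0.246 60 mid 0.4944 ztop 0.1478
0.258 30 mid 0.4952 ztop 0.1472
```

```bash
python3 -m inch '[[[1.3,-0.05,0,0],[1.3,0,0,0],[1.3,0,0,0],[1.3,0,0,0]]]' >/dev/null; python3 to.py 0.4953 0.16 0.079 -1.25
```

```text
t 15.5 tcp [0.4969 0.0637 0.0796] yaw -1.16 tilt [ 0.003  0.002 -1.   ] F [ 0.3 -0.3 -1.9] gap 0.141
shift cm [9.64 0.04 0.08] turn rad -0.002
```

```bash
python3 -m inch '[[[1.2,0,0,0],[1.2,0,0,0],[1.2,0,0,0]]]' >/dev/null; python3 to.py 0.4953 0.16 0.079 -1.25
```

```text
t 15.88 tcp [0.496  0.1026 0.0796] yaw -1.2 tilt [ 0.003  0.002 -1.   ] F [ 0.1 -0.2 -1.3] gap 0.135
shift cm [5.74 0.05 0.07] turn rad -0.001
```

No resistance: the front is about at the far end of the bore. Feeding the rest.

```bash
python3 -m inch '[[[1.2,0,0,0],[1.2,0,0,0],[1.2,0,0,0],[1.1,0,0,0],[0,0,0,0]]]' >/dev/null; python3 to.py 0.4953 0.16 0.079 -1.25
python3 - <<'E'
from h import *
p=ctrl.read_camera("top"); C,u,v=cloud(p)
k=(np.abs(C[:,0]-.495)<.04)&(C[:,2]>.105)&(C[:,2]<.165)&(C[:,1]>.1)&(C[:,1]<.40)
Q=C[k]
for lo in np.arange(.1,.38,.014):
    g=(Q[:,1]>=lo)&(Q[:,1]<lo+.014)
    if g.sum()>3: print(round(lo+.007,3),g.sum(),"mid",np.percentile(Q[g,0],[3,97]).mean().round(4),"w",np.ptp(Q[g,0]).round(3),"ztop",np.percentile(Q[g,2],95).round(4))
print("ymax",Q[:,1].max())
E
```

```text
t 16.5 tcp [0.4948 0.154  0.0796] yaw -1.29 tilt [ 0.003  0.002 -1.   ] F [-0.9 -0.5 -1.3] gap 0.139
shift cm [0.6  0.06 0.06] turn rad 0.001
0.107 25 mid 0.4956 w 0.011 ztop 0.1431
0.121 19 mid 0.4953 w 0.01 ztop 0.1448
0.317 24 mid 0.4915 w 0.011 ztop 0.1415
ymax 0.32369488524686035
```

The rail's front is at y ≈ 0.324, and the far end of the tube is at 0.259, so it sticks out ~65 mm. I'll ease in 0.8 cm more, lower slightly, then open.

```bash
python3 -m inch '[[[0.8,0,0,0],[0,0,0.1,0],[0,0,0,0]]]' >/dev/null; python3 to.py 0.495 0.162 0.079 -1.25; python3 -m inch '[[[0,0,0,0],[0,0,0,0],[0,0,0,0],[0,0,0,0],[0,0,0,0],[0,0,0,0]]]' 0.1 >/dev/null; python3 to.py 0.495 0.162 0.079 -1.25; python3 wl.py w6.png
```

```text
t 16.93 tcp [0.4949 0.1608 0.0786] yaw -1.15 tilt [ 0.003  0.001 -1.   ] F [ 1.4  0.1 -0.9] gap 0.14
shift cm [ 0.12  0.02 -0.04] turn rad -0.002
t 17.68 tcp [0.4953 0.1603 0.079 ] yaw -1.1 tilt [ 0.004  0.002 -1.   ] F [0.4 0.3 0.4] gap 0.548
shift cm [ 0.17 -0.03 -0.  ] turn rad -0.003
tcp px [[259.99057167 214.25877535]] T_tool_cam [[0.001, -0.954, -0.3, 0.082], [1.0, 0.001, -0.001, -0.001], [0.001, -0.3, 0.954, -0.196], [0.0, 0.0, 0.0, 1.0]]
rail_mid [(0.82, array([0.4958, 0.1787, 0.1233]))]
short_rod_mid []
knob_rod_mid []
0.61 3082 pt [0.4950807  0.20038405 0.13160409] dir [0.02905202 0.9872485  0.15651311] yaw 1.6855716 ztop 0.14417011042688177 t [-0.10620276  0.07542573]
```

Released: the rail tilted 9° and settled as expected, with its centre at z ≈ 0.123. Withdrawing straight up.

```bash
python3 -m inch '[[[0,0,-1.5,0],[0,0,-3,0],[0,0,-4,0],[0,0,-4,0],[-4,0,-3,0],[-5,0,0,0],[-5,0,0,0],[-5,0,0,0],[-5,0,0,0],[-5,0,0,0],[0,0,0,0],[0,0,0,0]]]' | head -2
python3 - <<'E'
from h import *
for c in("top","side"):
    p=ctrl.read_camera(c)
    for l in("rail_mid","short_rod_mid","knob_rod_mid","guide"):
        print(c,l,[(round(d["score"],2),np.round(d["at"],3).tolist()) for d in ctrl.tip_of(p,l)])
    if c=="top":
        C,u,v=cloud(p); k=(np.abs(C[:,0]-.495)<.04)&(C[:,2]>.08)&(C[:,2]<.2)&(C[:,1]>-.05)&(C[:,1]<.4);Q=C[k]; print("rail y",Q[:,1].min(),Q[:,1].max())
        a=cv2.cvtColor(p["frame"],cv2.COLOR_RGB2BGR)[110:250,120:380]; cv2.imwrite("pics/fin.png",cv2.resize(a,(780,420),interpolation=cv2.INTER_CUBIC))
E
```

```text
time: 19.42
tcp_pos: [0.5009, -0.1408, 0.2503]
top rail_mid [(0.7, [0.496, 0.18, 0.12])]
top short_rod_mid [(0.39, [0.468, -0.193, 0.052])]
top knob_rod_mid []
top guide [(0.76, [0.493, 0.224, 0.13]), (0.69, [0.692, 0.255, 0.131]), (0.53, [0.496, 0.176, 0.124])]
rail y 0.032929473214106685 0.32550425949444833
side rail_mid [(0.75, [0.496, 0.183, 0.12])]
side short_rod_mid [(0.71, [0.465, -0.192, 0.054])]
side knob_rod_mid [(0.81, [0.536, -0.203, 0.052]), (0.32, [0.497, 0.183, 0.12])]
side guide [(0.92, [0.692, 0.257, 0.13]), (0.91, [0.493, 0.223, 0.127]), (0.56, [0.255, -0.246, 0.13])]
```

View pics/fin.png

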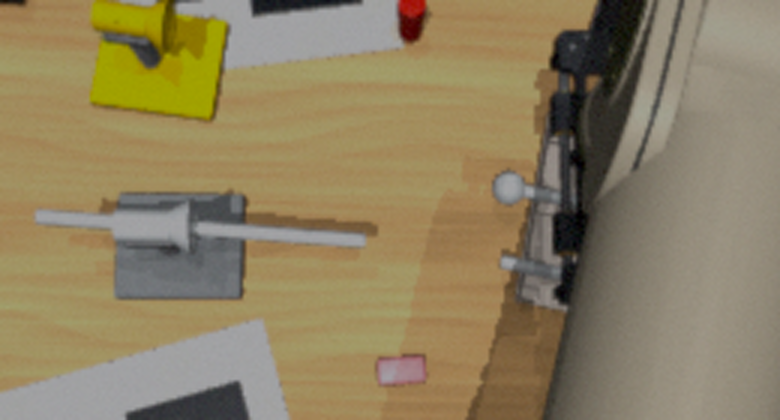

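The rail passes through the grey tube (crop 40–365), and the other two rods are still in the rack at (510,187) and (508,262). The gripper is clear. Handing in.

```bash
python3 -m inch '[[[0,0,0,0],[0,0,0,0]]]' | head -1; python3 -c "
from bench import ctrl
print(ctrl.hand_in())"
```

```text
time: 20.18
the job is handed in; nothing more can be done
None
```

I took the long plain rail from the rack, fed it into the flared mouth of the grey stand's tube, let it go and withdrew. I handed the job in at about 20 s; no verdict is reported.

**Last checks:**
- **Rail position:** its centre is 41–44 mm short of the tube centre along the tube and about 1–3 mm off sideways. It is about 10 mm below the axis.
- **Rail angle:** it settled at about 0.16 rad, within the 0.25 limit, because its weight tips it in the wider bore.
- **Sticking out:** the end is about 65–70 mm past the tube's far end. That is more than a few centimetres, but within the judged range.
- **Force while feeding:** the wrist force stayed under about 2 N at every reading.
- **Other rods:** both are within about 4 mm of where they started. The top camera did not report the knob rod in the final check because the arm hid it; the side camera did.

**What went wrong:** the first grasp closed above the rod, and so did a step-by-step repeat. The wrist depth showed the finger tips end about 37 mm short of the reported tool point, contrary to the description. I went that much lower and the grasp held.

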